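# Tare the balance through its shuttered key well

### The arm

A 6-joint arm with a two-finger parallel gripper is mounted at the origin on a cart in front of the work surface, level with it; the furniture and walls round the work are solid. World frame = base frame: x ahead of the robot, y to its left, z up, the work surface at z = 0. Lengths are in m, angles in rad, forces in N, time in s.
With the tool pointing down it reaches from about 0.35 to 0.85 m from the base axis. Payload 8.1 kg.
Tool frame: the origin (TCP) lies at the very end of the fingers, on their centre line; the grasp point (between the pads) lies 19 mm behind it (tcp_to_grasp is the distance from the TCP to the grasp point, in m); y points along the fingers, x is the direction in which the jaws open and shut, and the axes are right-handed (so a half turn about y gives the same grasp; the last joint's range is limited). The gripper opens to 85 mm and grips with 20 to 120 N. Pads are 22 mm wide; open, the fingers measure 114 mm over their backs; the gripper's body (76 mm by 85 mm) begins 54 mm behind the grasp point. The pads swing forward as they close: fully open they stand 13 mm farther back than shut.
Start: joints at [-1.404, 0.13, 1.488, -0, 1.523, -0.085], TCP at [0.15, -0.581, 0.231] pointing down, gripper open.
Joint ranges: [-2.96, 2.96], [-0.89, 2.26], [0.02, 2.5], [-1.34, 4.48], [0, 2.73], [-2.66, 2.66]. Speed limits (rad/s): [2.39, 2.39, 2.79, 3.14, 3.14, 3.14].

### API

Orientations are given as a unit quaternion [w, x, y, z].
In Python, from bench import * gives the robot as it stands. The module is installed in compiled form; this text tells all that it offers.
- The arm moves only by the tool drive_tool, never from a script. Its argument "moves" is a list of rows, each a list of 5 numbers: the closure, from -1 (fully open) to 1 (shut), so that 0 is half open, then the shift along the tool's x, y, z in cm, then the turn about the tool's y in rad. In form: [[jaw, tx, ty, tz, yaw], ...]. A call has 1 to 5 rows; each row shifts and turns the commanded pose from where the row before left it, along the tool's axes as they then stand; what a row does not reach is not made up. A row lasts 1/10 s, in which the tool goes at most 50 mm and 8.59 degrees, less where a joint would pass 70% of its speed; a pose out of reach is approached as far as the arm can. A call is refused whole if a number of a shift passes 5 or a number of a turn 0.15, either way. A call with a gripper value outside its range is refused whole. The fingers move at their own pace and stop on an object; the grip force is fixed at half the most. Time passes only in rows, so rows that do not move let the fingers close. It gives the time, the measured TCP pose, the force and the opening at its end, in the units of the state.
- get_state(): the state, without advancing time (a new reading comes with each control period).
- capture(name): name is "scene" or "top"; returns the picture (400x640x3 uint8, red, green, blue); there is no depth.
- camera_info(name): a dict with "mtx" (3x3 intrinsics, pixels), "xyz" and "orientation" of the camera in the world. Camera axes: x right, y down, z forward; pixel columns grow to the right and rows downward; lengths in m; the calibration is good to about 2 mm. A picture is of the moment at which its call begins. camera_info takes no time and is no camera call.
- job_done(): hands the job in, once; it reports no verdict.
The state is a dict: "clock": time; "joint_positions": joint angles; "dq": joint speeds; "joint_efforts": joint torques, N m; "position": TCP position; "orientation": TCP orientation; "ft_force": force on the tool from outside, world axes, zero at the start; "ft_torque": the same for the moment, N m; "finger_gap": opening from 0.0 (shut) to 1.0 (fully open).
Only numpy, scipy, OpenCV 4.12 (cv2) and the standard library are available. Lean on these libraries where they do the work, as an engineer would, in place of code of your own. Each camera call takes 0.05 s, during which the arm holds its last target. There are 200 camera calls.

### The job

Tare the bench balance with the dish left standing on its pan: with the fingertips gently push the sliding shutter off the round well, reach into the round well and press the sunken key at its bottom fully down, then let it come up and push the shutter back fully home over the round well. Only push and press: do not grip the shutter or lift anything, do not press the key in the square well, do not shove the balance about, and leave the dish and the other things where they are.

Things in the scene. Friction and masses are not known exactly. Their poses are not given: they have to be found in the camera images.
- balance: white bench balance, 310 mm deep (x), 220 mm wide (y), 3 to 4 kg, loose on rubber feet. Origin under its centre; x points to its back, y to its left. Deck 64 mm above the worktop. In front, two wells at x = -85 mm: round at y = +47, square at y = -47 mm. Shutter rails, 9 mm high, at x = -120 and -50 mm. Sloped display at the front edge; 140 mm steel pan behind at x = +76 mm, top 76 mm up.
- round_well (a point): centre of the mouth of the round well, level with the deck (64 mm above the worktop); axes as the balance. Well 48 mm across, 30 mm deep, with upright walls. On its floor, in the centre, stands the tare key.
- square_well (a point): centre of the mouth of the square well, level with the deck; 48x48 mm, 30 mm deep. A similar key, the calibration key, stands on its floor: not to be pressed.
- tare_key_top (a point): centre of the top of the tare key in the round well: a grey round key of 20 mm diameter, its top 20 mm below the deck when up (44 mm above the worktop).
- tare_key (a joint): travel of the tare key in m: 0 up, 0.005 fully down. Spring: starts to move at about 1 N, fully down at about 4.2 N; springs up by itself when released.
- cal_key (a joint): travel of the calibration key in the square well in m: 0 up, 0.005 fully down. Leave it at 0.
- shutter (a joint): position of the shutter in m: 0 fully home over the round well; 0.094 at the other stop, over the square well (moves along the balance's -y). The round well is fully clear from 0.06 on. Starts between 0 and 0.02, so the square well is open at first. It stays where it is left; some 1.5 N moves it.
- shutter_rib (a point): middle of the top edge of the shutter's upright rib, 95 mm above the worktop; axes as the balance. The shutter is a grey plate 70 mm long in y (its travel), 64 mm in x, top face 70 mm above the worktop; the rib stands across its middle, 44 mm in x, 8 mm thick in y, 25 mm high. Push it with the side of the fingers: from its +y side to open, from its -y side to close.
- dish: shallow round white foam dish with cotton balls, 125 mm across, 42 mm high, 60 g, standing loose on the pan; origin under its centre. Leave it there.
- timer: white countdown timer, 64x64x19 mm, lying beside the balance; origin under its centre. A bystander.
- dropper: small dropper bottle, 25 mm across, 73 mm tall, standing beside the balance; origin under its centre. A bystander.
- marker: marker pen, 135 mm long and 16 mm thick, lying in front of the balance; origin under its centre. A bystander.
- white_bottle: white reagent bottle, 39 mm across, 150 mm tall, on the left part of the worktop; origin under its centre. A bystander.
- tape: roll of paper tape lying flat, 62 mm across, 19 mm high, on the left part of the worktop; origin under its centre. A bystander.
- tip_box: open box of pipette tips, 82x118x56 mm, right of the balance; origin under its centre. A bystander.
There are look-alikes about, which are no part of the job. Of the things shaped like the dish, the white one is meant.

How it is judged:
By the outcome, as a careful person would: the job done as asked, in the order asked, and still so for the second after the job is handed in, with the robot touching nothing.
It also fails if it takes over 54 s, if anything falls off the work surface, if the arm or the gripper's body presses on something with over 40 N, if the wrist force passes 120 N, or if a joint passes its speed limit or range.

## Working session

There is one attempt and no reset: what is moved stays moved. The work goes in short steps, Python scripts to look and compute and a tool call to move; the robot and the scene stay as the last step left them, time stands still between calls to the robot, and variables do not carry over. Pictures are saved under pics/ and viewed, about 8 in all and at most 12, crops included, and the job is handed in when it is done.

Besides the shell and the picture viewer there is one more tool, called as name(argument=value, ...) on one line, values as JSON. drive_tool: Moves the arm, as the interface text tells. Its arguments: {"type":"object","properties":{"moves":{"type":"array"}},"required":["moves"]}

```bash
mkdir -p pics; cat > h.py <<'E'
import numpy as np, cv2
from bench import *
from scipy.spatial.transform import Rotation as R
def rot(q): return R.from_quat([q[1],q[2],q[3],q[0]]).as_matrix()
def ray(n,u,v,z):
    c=camera_info(n); d=rot(c["orientation"])@np.linalg.inv(np.array(c["mtx"]))@[u,v,1]
    o=np.array(c["xyz"]); return o+d*(z-o[2])/d[2]
def proj(n,p):
    c=camera_info(n); q=np.array(c["mtx"])@rot(c["orientation"]).T@(np.array(p)-c["xyz"]); return q[:2]/q[2]
def snap(n,f):
    im=capture(n); cv2.imwrite(f"pics/{f}.png",im[...,::-1]); return im
E
python3 - <<'E'
from h import *
for n in("scene","top"):
    snap(n,n+"0"); c=camera_info(n); print(c)
s=get_state(); print(s); print(rot(s["orientation"]).round(3))
E
```

```text
{'mtx': array([[362.15424552,   0.        , 320.29092653],
       [  0.        , 362.15424552, 203.15337827],
       [  0.        ,   0.        ,   1.        ]]), 'xyz': array([ 0.57330897, -0.58794209,  1.14138213]), 'orientation': array([-0.24751846,  0.96807485, -0.03939864,  0.00366572])}
{'mtx': array([[479.56133858,   0.        , 319.7251551 ],
       [  0.        , 479.56133858, 203.38177886],
       [  0.        ,   0.        ,   1.        ]]), 'xyz': array([ 0.41757175, -0.00743263,  1.58129211]), 'orientation': array([-0.03983162,  0.7136267 , -0.69845445,  0.036218  ])}
{'clock': 0.1, 'joint_positions': array([-1.40438787e+00,  1.31105674e-01,  1.48915864e+00, -2.85392013e-05,
        1.52302065e+00, -8.53877084e-02]), 'dq': array([-0.00071198, -0.00173593, -0.00313821,  0.00015856, -0.00049704,
       -0.00072721]), 'joint_efforts': array([ 1.07848027e-03, -5.70951676e+01, -5.01939940e+01, -2.89640293e-04,
        8.12864135e-03,  3.84457394e-06]), 'position': array([ 0.14942217, -0.58058191,  0.23034383]), 'orientation': array([ 0.55922381, -0.55842744,  0.43370592, -0.43281253]), 'ft_force': array([ 0.01058656, -0.74251145,  0.75698694]), 'ft_torque': array([ 0.02710516, -0.03433851, -0.02240528]), 'finger_gap': 0.9986951169462385}
[[ 0.249 -0.     0.968]
 [-0.968  0.002  0.249]
 [-0.002 -1.     0.   ]]
```

View pics/scene0.png

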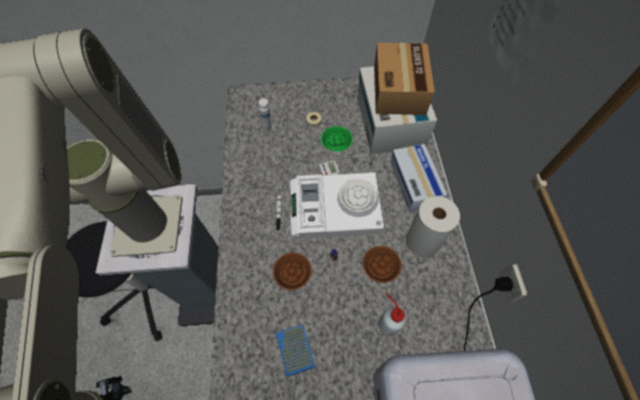

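View pics/top0.png

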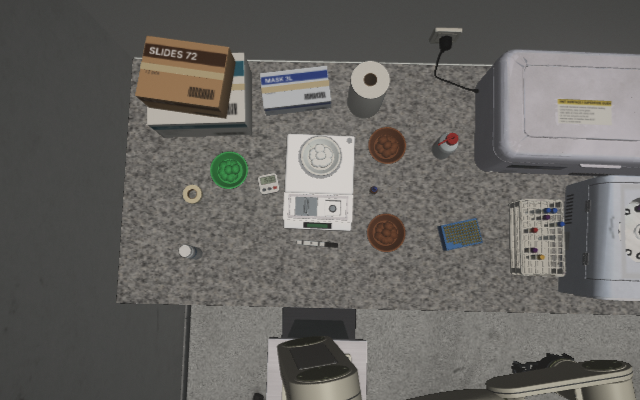

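The scene shows one balance (top view about (320,182)) with the white dish on its pan at (320,156). The look-alike dishes are green (228,170) and brown (387,145), (386,231). Top-view left is +y. The grey shutter appears at about (305,206), with the open square well at about (333,209). I'll check this in one close crop.

```bash
python3 - <<'E'
from h import *
a=cv2.imread("pics/top0.png")[125:240,270:390]; b=cv2.imread("pics/scene0.png")[165:245,270:390]
f=lambda i:cv2.resize(i,None,fx=6.6,fy=6.6,interpolation=cv2.INTER_CUBIC)
cv2.imwrite("pics/c_top.png",cv2.resize(a,None,fx=5,fy=5,interpolation=cv2.INTER_CUBIC)); cv2.imwrite("pics/c_sc.png",f(b))
# white balance top mask, top view
im=cv2.imread("pics/top0.png"); m=cv2.inRange(im,(195,195,195),(255,255,255)); m=cv2.morphologyEx(m,cv2.MORPH_CLOSE,np.ones((15,15)))
for c in cv2.findContours(m,0,2)[0]:
    if cv2.contourArea(c)>2500:
        r=cv2.minAreaRect(c); print(r); bp=cv2.boxPoints(r); print(bp)
        P=np.array([ray("top",*p,0.06) for p in bp]); print(P.round(3),P.mean(0), [np.linalg.norm(P[i]-P[i-1]).round(3) for i in range(4)])
E
```

```text
((318.8283996582031, 181.61785888671875), (67.56637573242188, 92.33654022216797), 2.385944128036499)
[[283.1525  226.33969]
 [286.9965  134.08319]
 [354.5043  136.89603]
 [350.6603  229.15253]]
[[ 0.506  0.117  0.06 ]
 [ 0.805  0.113  0.06 ]
 [ 0.801 -0.106  0.06 ]
 [ 0.502 -0.098  0.06 ]] [0.65348586 0.00657372 0.06      ] [np.float64(0.214), np.float64(0.299), np.float64(0.219), np.float64(0.299)]
```

View pics/c_top.png

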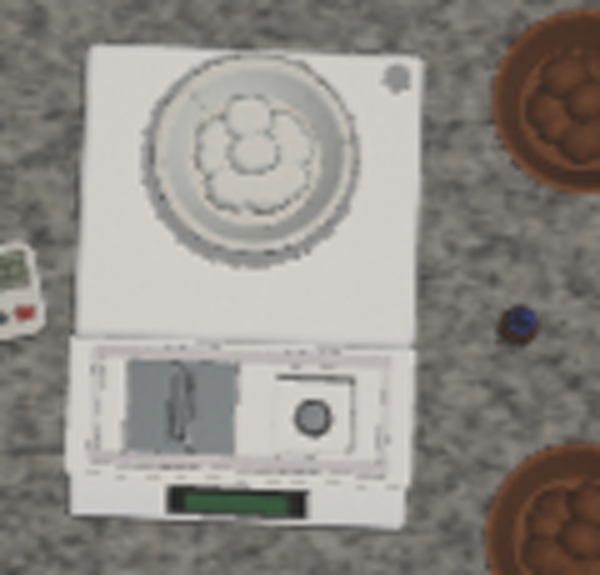

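View pics/c_sc.png

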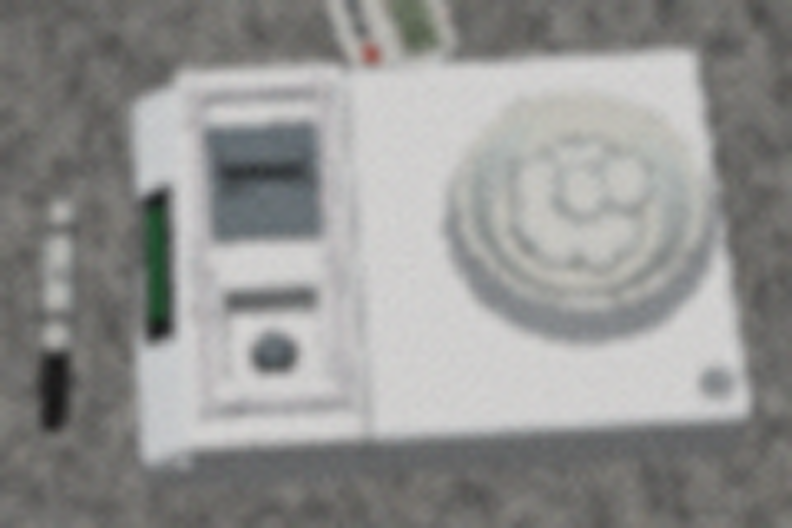

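```bash
python3 - <<'E'
from h import *
T=lambda u,v,z: ray("top",270+(u+.5)/5-.5,125+(v+.5)/5-.5,z)
S=lambda u,v,z: ray("scene",270+(u+.5)/6.6-.5,165+(v+.5)/6.6-.5,z)
for k,f,l in [("T",T,dict(BL=(90,45,.064),BR=(422,57,.064),midL=(75,337,.064),midR=(415,347,.064),s1=(126,360,.07),s2=(238,362,.07),s3=(122,452,.07),s4=(236,454,.07),cal=(313,417,.044),rib1=(182,364,.095),rib2=(177,438,.095))),
 ("S",S,dict(BL=(695,52,.064),BR=(748,412,.064),s1=(318,122,.07),s2=(322,238,.07),s3=(207,125,.07),s4=(213,240,.07),cal=(272,352,.044)))]:
  P={a:f(*b) for a,b in l.items()}
  for a,p in P.items(): print(k,a,p.round(4))
  sc=(P["s1"]+P["s2"]+P["s3"]+P["s4"])/4; print("shutter c",sc.round(4), "yaw edges", [np.degrees(np.arctan2(-(P[b]-P[a])[0],-(P[b]-P[a])[1])*-1).round(1) for a,b in (("BL","BR"),("s1","s2"),("s3","s4"))], "s-cal dist",np.linalg.norm((sc-P["cal"])[:2]).round(4))
E
```

```text
T BL [0.8061 0.1109 0.064 ]
T BR [ 0.8026 -0.1038  0.064 ]
T midL [0.6155 0.115  0.064 ]
T midR [ 0.6137 -0.102   0.064 ]
T s1 [0.6007 0.0817 0.07  ]
T s2 [0.6009 0.0105 0.07  ]
T s3 [0.5421 0.0826 0.07  ]
T s4 [0.5423 0.0105 0.07  ]
T cal [ 0.5694 -0.0383  0.044 ]
T rib1 [0.5959 0.0452 0.095 ]
T rib2 [0.5495 0.0471 0.095 ]
shutter c [0.5715 0.0463 0.07  ] yaw edges [np.float64(-0.9), np.float64(0.2), np.float64(0.2)] s-cal dist 0.0846
S BL [0.8086 0.1074 0.064 ]
S BR [ 0.8028 -0.1057  0.064 ]
S s1 [0.6032 0.077  0.07  ]
S s2 [0.6    0.0071 0.07  ]
S s3 [0.5448 0.0802 0.07  ]
S s4 [0.5442 0.0107 0.07  ]
S cal [ 0.5701 -0.0429  0.044 ]
shutter c [0.5731 0.0437 0.07  ] yaw edges [np.float64(-1.6), np.float64(-2.6), np.float64(-0.5)] s-cal dist 0.0867
```

Both views agree: cal key at about (0.570,-0.041), so the round well is at about (0.571,0.053). The shutter centre is at about (0.572,0.045), so the shutter is about 9 mm open, and the rib is at y≈0.045. Its distances match the given sizes, and the balance yaw is about -1°. I'll square up the tool, shut the jaws and travel high.

drive_tool(moves=[[1, 0, 0, 0, 0.135], [1, 0, 0, 0, 0.134], [1, -4, 0, 2.5, 0], [1, -4, 0, 2.5, 0], [1, -4, 0, 2.5, 0]])

```text
clock: 0.6
position: [0.2269, -0.4608, 0.2304]
orientation: [0.496, -0.495, 0.505, -0.504]
ft_force: [0.4, -0.3, 0.0]
finger_gap: 0.143
```

drive_tool(moves=[[1, -4, 0, 2.5, 0], [1, -4, 0, 2.5, 0], [1, -4, 0, 2.5, 0], [1, -4, 0, 2.5, 0], [1, -4, 0, 2.5, 0]])

```text
clock: 1.1
position: [0.3554, -0.2627, 0.231]
orientation: [0.496, -0.496, 0.504, -0.504]
ft_force: [0.4, -0.9, 0.2]
finger_gap: 0.0
```

drive_tool(moves=[[1, -4, 0, 2.5, 0], [1, -4, 0, 2.5, 0], [1, -4, 0, 2.5, 0], [1, -4, 0, 2.5, 0], [1, 0, 0, 0, 0]])

```text
clock: 1.6
position: [0.4595, -0.1014, 0.2309]
orientation: [0.498, -0.497, 0.503, -0.502]
ft_force: [-1.2, -0.2, -0.2]
finger_gap: 0.0
```

drive_tool(moves=[[1, -3.8, 0, 2.2, 0], [1, -3.8, 0, 2.2, 0], [1, -3.8, 0, 2.2, 0], [1, -3.8, 0, 2.2, 0], [1, -3.8, 0, 2.2, 0]])

```text
clock: 2.1
position: [0.5714, 0.0829, 0.2308]
orientation: [0.495, -0.496, 0.504, -0.504]
ft_force: [0.6, -1.2, 0.8]
finger_gap: 0.002
```

drive_tool(moves=[[1, 0, 3, 0, 0], [1, 0, 3, 0, 0], [1, 0, 3, 0, 0], [1, 0, 1, 0, 0], [1, 0, 0, 0, 0]])

```text
clock: 2.6
position: [0.5693, 0.0813, 0.1292]
orientation: [0.494, -0.497, 0.505, -0.503]
ft_force: [0.3, 0.2, 1.3]
finger_gap: -0.001
```

```bash
python3 - <<'E'
from h import *
s=get_state(); print(s["position"],rot(s["orientation"]).round(3),s["ft_force"])
a=snap("top","t1")[165:245,270:370]; b=snap("scene","s1")[165:245,270:370]
f=lambda i:cv2.resize(i[...,::-1],(500,400),interpolation=cv2.INTER_CUBIC)
cv2.imwrite("pics/c1.png",cv2.resize(np.hstack([f(a),f(b)]),(800,320)))
E
```

```text
[0.56930707 0.08129916 0.12915586] [[-0.018 -0.004  1.   ]
 [-1.    -0.    -0.018]
 [ 0.    -1.    -0.004]] [0.26887948 0.24065448 1.26648386]
```

View pics/c1.png

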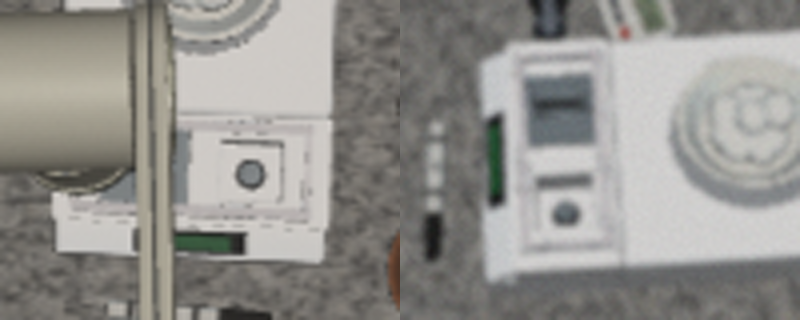

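The finger tips stand just on the +y side of the rib (scene crop (548,30), rib at (560,102)). Now down to z≈0.081.

drive_tool(moves=[[1, 0, 2.4, 0, 0], [1, 0, 2.4, 0, 0], [1, 0, 0, 0, 0], [1, 0.5, 0, 0, 0], [1, 0.5, 0, 0, 0]])

```text
clock: 3.2
position: [0.5724, 0.0715, 0.0859]
orientation: [-0.497, 0.495, -0.503, 0.505]
ft_force: [-0.5, -0.0, 0.4]
finger_gap: 0.001
```

drive_tool(moves=[[1, 0.5, 0, 0, 0], [1, 0.5, 0, 0, 0], [1, 0.5, 0, 0, 0], [1, 0.5, 0, 0, 0], [1, 0.5, 0, 0, 0]])

```text
clock: 3.7
position: [0.5707, 0.0464, 0.0837]
orientation: [-0.496, 0.495, -0.504, 0.504]
ft_force: [0.3, 1.4, 2.2]
finger_gap: 0.001
```

drive_tool(moves=[[1, 0.6, 0, 0, 0], [1, 0.6, 0, 0, 0], [1, 0.6, 0, 0, 0], [1, 0.6, 0, 0, 0], [1, 0.6, 0, 0, 0]])

```text
clock: 4.2
position: [0.5697, 0.0163, 0.0831]
orientation: [0.496, -0.496, 0.504, -0.504]
ft_force: [0.3, 1.9, 0.8]
finger_gap: -0.001
```

drive_tool(moves=[[1, 0.6, 0, 0, 0], [1, 0.6, 0, 0, 0], [1, 0.6, 0, 0, 0], [1, 0.4, 0, 0, 0], [1, 0, 0, 0, 0]])

```text
clock: 4.7
position: [0.5693, -0.006, 0.0832]
orientation: [-0.495, 0.496, -0.504, 0.504]
ft_force: [-0.5, 0.2, -0.1]
finger_gap: 0.003
```

drive_tool(moves=[[1, -0.4, 0, 0, 0], [1, -0.8, -1, 0, 0], [1, 0, -3, 0, 0], [1, 0, -3, 0, 0], [1, 0, -2, 0, 0]])

```text
clock: 5.2
position: [0.5707, 0.0077, 0.1767]
orientation: [-0.497, 0.495, -0.503, 0.505]
ft_force: [0.3, -0.0, 0.3]
finger_gap: 0.004
```

```bash
python3 - <<'E'
from h import *
s=get_state(); print(s["position"],s["ft_force"],proj("scene",s["position"]))
a=snap("top","t2")[175:235,270:370]; b=snap("scene","s2")[165:225,270:370]
f=lambda i:cv2.resize(i[...,::-1],(600,360),interpolation=cv2.INTER_CUBIC)
cv2.imwrite("pics/c2.png",np.vstack([f(b),f(a)])[:600])
E
```

```text
[0.5706743  0.00768646 0.17667649] [ 0.27215269 -0.02488767  0.30525618] [308.39456169 184.59144876]
```

View pics/c2.png

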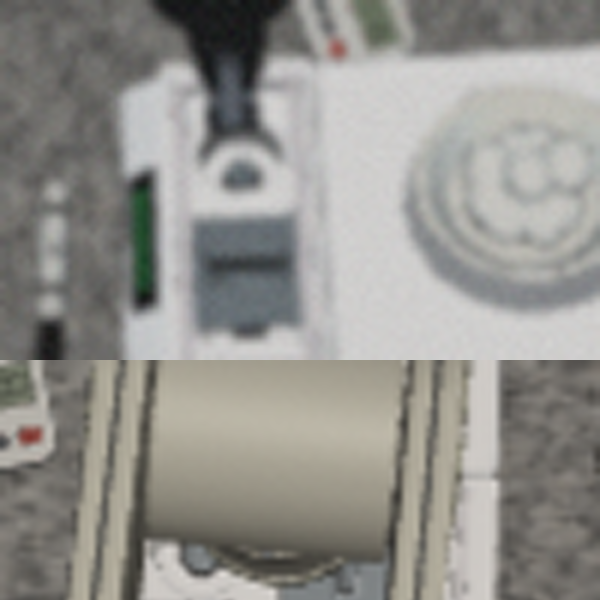

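```bash
python3 - <<'E'
from h import *
S=lambda u,v,z: ray("scene",270+(u+.5)/6-.5,165+(v+.5)/6-.5,z)
T=lambda u,v,z: ray("top",270+(u+.5)/6-.5,175+(v+.5)/6-.5,z)
print("key S",S(241,176,.044),"T",T(200,196,.044))
P=[S(*p,.07) for p in((192,218),(299,216),(198,331),(302,328))];print("shutter",np.mean(P,0))
print("predicted key T px (from S)",proj("top",S(241,176,.044)))
# refine key centroid in scene by mask
im=cv2.imread("pics/s2.png")[188:200,303:318]; g=im.max(2); print(g)
E
```

```text
key S [0.57265601 0.05095545 0.044     ] T [0.56985169 0.05611391 0.044     ]
shutter [ 0.57241562 -0.02641149  0.07      ]
predicted key T px (from S) [304.53884031 206.41818779]
[[162 112  85  97 117 129 133 137 132 124 113 109 122 159 187]
 [139  96 104 139 163 173 174 177 173 167 155 130 119 138 176]
 [125 109 140 178 193 197 191 189 186 196 188 169 141 141 172]
 [143 138 178 197 200 182 167 168 171 189 200 199 172 160 175]
 [162 171 198 200 183 153 134 131 139 159 185 199 195 186 189]
 [184 194 204 192 158 130 116 110 116 123 154 191 203 200 204]
 [200 196 199 178 130 102 110 107 104 100 138 184 203 203 204]
 [201 199 197 175 121  98 105 108 105 108 146 186 202 205 206]
 [204 208 199 186 155 133 133 137 144 150 172 198 207 206 207]
 [206 208 205 203 193 181 178 183 189 192 201 207 207 209 205]
 [207 209 207 206 205 204 200 205 208 211 209 210 209 205 205]
 [206 206 204 205 205 203 208 204 204 205 204 205 199 203 195]]
```

Key at (0.571,0.0535): the two views agree to about 5 mm, and the mean matches the well predicted from the cal key. Now over the well and down to just above the key.

drive_tool(moves=[[1, -2.3, 0, 0, 0], [1, -2.3, 0, 0, 0], [1, 0, 4, 0, 0], [1, 0, 4, 0, 0], [1, 0, 0, 0, 0]])

```text
clock: 5.8
position: [0.565, 0.0535, 0.0863]
orientation: [0.493, -0.499, 0.507, -0.501]
ft_force: [-2.2, -0.0, -1.7]
finger_gap: 0.001
```

drive_tool(moves=[[1, 0, 0, 0, 0], [1, 0, 0, 0, 0], [1, 0, 1, 0, 0], [1, 0, 1, 0, 0], [1, 0, 0, 0, 0]])

```text
clock: 6.3
position: [0.5695, 0.0527, 0.0718]
orientation: [0.495, -0.496, 0.505, -0.504]
ft_force: [0.7, 0.2, -0.1]
finger_gap: -0.003
```

drive_tool(moves=[[1, 0, 0, 0, 0], [1, 0, 0.8, 0, 0], [1, 0, 0.8, 0, 0], [1, 0, 0, 0, 0], [1, 0, 0, 0, 0]])

```text
clock: 6.8
position: [0.57, 0.0528, 0.0567]
orientation: [0.495, -0.496, 0.505, -0.504]
ft_force: [0.8, 0.6, -0.1]
finger_gap: 0.001
```

drive_tool(moves=[[1, 0, 0.5, 0, 0], [1, 0, 0.5, 0, 0], [1, 0, 0, 0, 0], [1, 0, 0, 0, 0], [1, 0, 0, 0, 0]])

```text
clock: 7.3
position: [0.5706, 0.0528, 0.0474]
orientation: [-0.496, 0.496, -0.504, 0.504]
ft_force: [0.2, 0.4, -0.9]
finger_gap: -0.0
```

drive_tool(moves=[[1, 0, 0.2, 0, 0], [1, 0, 0.2, 0, 0], [1, 0, 0, 0, 0], [1, 0, 0, 0, 0], [1, 0, 0, 0, 0]])

```text
clock: 7.8
position: [0.5706, 0.0528, 0.0435]
orientation: [-0.496, 0.496, -0.504, 0.504]
ft_force: [1.0, 0.5, 1.5]
finger_gap: 0.004
```

drive_tool(moves=[[1, 0, 0.1, 0, 0], [1, 0, 0.1, 0, 0], [1, 0, 0, 0, 0], [1, 0, 0, 0, 0], [1, 0, 0, 0, 0]])

```text
clock: 8.3
position: [0.5706, 0.0528, 0.0415]
orientation: [-0.496, 0.496, -0.504, 0.504]
ft_force: [0.2, -0.1, 1.7]
finger_gap: 0.001
```

Contact with the key spring, as expected at z≈0.044. Pressing on.

drive_tool(moves=[[1, 0, 0.1, 0, 0], [1, 0, 0.1, 0, 0], [1, 0, 0, 0, 0], [1, 0, 0, 0, 0], [1, 0, 0, 0, 0]])

```text
clock: 8.8
position: [0.5707, 0.0528, 0.0395]
orientation: [-0.496, 0.496, -0.504, 0.504]
ft_force: [-0.2, 0.0, 4.6]
finger_gap: 0.001
```

drive_tool(moves=[[1, 0, 0.1, 0, 0], [1, 0, 0, 0, 0], [1, 0, 0, 0, 0], [1, 0, 0, 0, 0], [1, 0, 0, 0, 0]])

```text
clock: 9.3
position: [0.5707, 0.0528, 0.0389]
orientation: [-0.496, 0.496, -0.504, 0.504]
ft_force: [-2.9, 0.3, 8.4]
finger_gap: 0.001
```

drive_tool(moves=[[1, 0, 0.05, 0, 0], [1, 0, 0, 0, 0], [1, 0, 0, 0, 0], [1, 0, 0, 0, 0], [1, 0, 0, 0, 0]])

```text
clock: 9.8
position: [0.5707, 0.0528, 0.0389]
orientation: [-0.496, 0.496, -0.504, 0.504]
ft_force: [-5.4, 0.2, 13.7]
finger_gap: 0.002
```

The key has bottomed: no further travel while the force rose to 13.7 N, past the 4.2 N needed. Now release, clear the rib, and go to its -y side.

drive_tool(moves=[[1, 0, -0.4, 0, 0], [1, 0, -1.6, 0, 0], [1, 0, -3, 0, 0], [1, 0, -3, 0, 0], [1, 0, -1.5, 0, 0]])

```text
clock: 10.3
position: [0.5716, 0.0528, 0.1362]
orientation: [-0.497, 0.495, -0.503, 0.505]
ft_force: [1.2, -0.5, 0.2]
finger_gap: -0.004
```

drive_tool(moves=[[1, 0, 0, 0, 0], [1, 3, 0, 0, 0], [1, 3, 0, 0, 0], [1, 3, 0, 0, 0], [1, 3, 0, 0, 0]])

```text
clock: 10.8
position: [0.567, -0.068, 0.1305]
orientation: [0.495, -0.496, 0.505, -0.503]
ft_force: [0.4, 0.7, 0.1]
finger_gap: -0.0
```

drive_tool(moves=[[1, 0, 0, 0, 0], [1, 0, 1.5, 0, 0], [1, 0, 1.5, 0, 0], [1, 0, 0, 0, 0], [1, 0, 0, 0, 0]])

```text
clock: 11.3
position: [0.5673, -0.0661, 0.1011]
orientation: [0.495, -0.497, 0.505, -0.503]
ft_force: [-0.2, -0.1, 0.9]
finger_gap: 0.003
```

drive_tool(moves=[[1, 0, 1, 0.3, 0], [1, 0, 0.8, 0, 0], [1, 0, 0, 0, 0], [1, -0.5, 0, 0, 0], [1, -0.5, 0, 0, 0]])

```text
clock: 11.8
position: [0.5718, -0.057, 0.0851]
orientation: [-0.496, 0.495, -0.504, 0.504]
ft_force: [0.0, -0.3, -0.7]
finger_gap: -0.002
```

drive_tool(moves=[[1, -0.6, 0, 0, 0], [1, -0.6, 0, 0, 0], [1, -0.6, 0, 0, 0], [1, -0.6, 0, 0, 0], [1, -0.6, 0, 0, 0]])

```text
clock: 12.3
position: [0.5723, -0.0269, 0.085]
orientation: [-0.496, 0.496, -0.504, 0.504]
ft_force: [1.4, -1.9, 0.5]
finger_gap: -0.001
```

drive_tool(moves=[[1, -0.6, 0, 0, 0], [1, -0.6, 0, 0, 0], [1, -0.6, 0, 0, 0], [1, -0.6, 0, 0, 0], [1, -0.6, 0, 0, 0]])

```text
clock: 12.8
position: [0.5728, 0.0032, 0.085]
orientation: [-0.496, 0.496, -0.504, 0.504]
ft_force: [1.2, -2.2, 1.2]
finger_gap: -0.003
```

drive_tool(moves=[[1, -0.5, 0, 0, 0], [1, -0.5, 0, 0, 0], [1, -0.4, 0, 0, 0], [1, 0, 0, 0, 0], [1, 0, 0, 0, 0]])

```text
clock: 13.3
position: [0.5723, 0.017, 0.0843]
orientation: [0.496, -0.496, 0.505, -0.504]
ft_force: [0.3, 0.4, -0.5]
finger_gap: -0.002
```

Pushing as expected (about 2 N). Now slowly to the stop, expected near TCP y≈0.035.

drive_tool(moves=[[1, -0.3, 0, 0, 0], [1, -0.3, 0, 0, 0], [1, -0.3, 0, 0, 0], [1, -0.2, 0, 0, 0], [1, 0, 0, 0, 0]])

```text
clock: 13.8
position: [0.573, 0.0281, 0.0848]
orientation: [0.496, -0.496, 0.504, -0.504]
ft_force: [-0.4, 0.2, 0.3]
finger_gap: -0.0
```

drive_tool(moves=[[1, -0.15, 0, 0, 0], [1, -0.15, 0, 0, 0], [1, 0, 0, 0, 0], [1, 0, 0, 0, 0]])

```text
clock: 14.2
position: [0.5732, 0.0309, 0.0849]
orientation: [0.496, -0.496, 0.504, -0.504]
ft_force: [-0.2, -0.1, -1.3]
finger_gap: -0.001
```

drive_tool(moves=[[1, -0.15, 0, 0, 0], [1, 0, 0, 0, 0], [1, 0, 0, 0, 0]])

```text
clock: 14.5
position: [0.5731, 0.0323, 0.0848]
orientation: [0.496, -0.496, 0.504, -0.504]
ft_force: [0.1, -0.5, 0.2]
finger_gap: -0.005
```

drive_tool(moves=[[1, -0.15, 0, 0, 0], [1, 0, 0, 0, 0], [1, 0, 0, 0, 0]])

```text
clock: 14.8
position: [0.5732, 0.0338, 0.0848]
orientation: [0.496, -0.496, 0.504, -0.504]
ft_force: [-0.2, -0.3, 0.7]
finger_gap: 0.0
```

drive_tool(moves=[[1, -0.15, 0, 0, 0], [1, 0, 0, 0, 0], [1, 0, 0, 0, 0]])

```text
clock: 15.1
position: [0.5732, 0.0353, 0.0848]
orientation: [0.496, -0.496, 0.504, -0.504]
ft_force: [0.7, -0.4, 0.4]
finger_gap: -0.003
```

drive_tool(moves=[[1, -0.1, 0, 0, 0], [1, 0, 0, 0, 0], [1, 0, 0, 0, 0]])

```text
clock: 15.4
position: [0.5732, 0.0363, 0.0848]
orientation: [0.496, -0.496, 0.504, -0.504]
ft_force: [0.3, -0.7, 0.6]
finger_gap: 0.001
```

drive_tool(moves=[[1, -0.1, 0, 0, 0], [1, 0, 0, 0, 0], [1, 0, 0, 0, 0]])

```text
clock: 15.7
position: [0.5732, 0.0373, 0.0848]
orientation: [0.496, -0.496, 0.504, -0.504]
ft_force: [1.5, -0.2, 0.5]
finger_gap: -0.003
```

drive_tool(moves=[[1, -0.1, 0, 0, 0], [1, 0, 0, 0, 0], [1, 0, 0, 0, 0]])

```text
clock: 16.0
position: [0.5733, 0.038, 0.0848]
orientation: [-0.496, 0.496, -0.504, 0.504]
ft_force: [-0.2, -3.5, 1.0]
finger_gap: 0.003
```

drive_tool(moves=[[1, -0.04, 0, 0, 0], [1, 0, 0, 0, 0], [1, 0, 0, 0, 0]])

```text
clock: 16.3
position: [0.5733, 0.0382, 0.0848]
orientation: [-0.496, 0.496, -0.504, 0.504]
ft_force: [0.6, -4.6, 0.5]
finger_gap: 0.002
```

drive_tool(moves=[[1, -0.05, 0, 0, 0], [1, 0, 0, 0, 0], [1, 0, 0, 0, 0]])

```text
clock: 16.6
position: [0.5733, 0.0383, 0.0848]
orientation: [-0.495, 0.496, -0.504, 0.505]
ft_force: [0.0, -7.2, 0.3]
finger_gap: -0.003
```

drive_tool(moves=[[1, 0.5, 0, 0, 0], [1, 1.5, 0, 0, 0], [1, 0, -3, 0, 0], [1, 0, -4, 0, 0], [1, 0, -4, 0, 0]])

```text
clock: 17.1
position: [0.5721, 0.0185, 0.1953]
orientation: [0.495, -0.496, 0.505, -0.504]
ft_force: [1.0, -0.5, 0.9]
finger_gap: -0.002
```

drive_tool(moves=[[1, 4, -1, -2, 0], [1, 4, 0, -2, 0], [1, 4, 0, -2, 0], [1, 4, 0, -2, 0], [1, 4, 0, -2, 0]])

```text
clock: 17.6
position: [0.4682, -0.1808, 0.205]
orientation: [-0.496, 0.496, -0.504, 0.504]
ft_force: [0.0, -0.5, 0.0]
finger_gap: 0.001
```

drive_tool(moves=[[1, 4, 0, -2, 0], [1, 4, 0, -2, 0], [1, 4, 0, -2, 0], [1, 0, 0, 0, 0], [1, 0, 0, 0, 0]])

```text
clock: 18.1
position: [0.4066, -0.299, 0.2047]
orientation: [0.495, -0.495, 0.505, -0.505]
ft_force: [0.6, 0.4, 0.3]
finger_gap: 0.004
```

```bash
python3 - <<'E'
from h import *
s=get_state(); print(s["position"],s["ft_force"])
a=snap("top","t3")[125:240,270:390]; b=snap("scene","s3")[165:245,270:390]
f=lambda i:i[...,::-1]
cv2.imwrite("pics/c3.png",np.vstack([cv2.resize(f(a),(480,300) if 0 else (360,345),interpolation=2),cv2.resize(f(b),(360,240),interpolation=2)]))
a0=cv2.imread("pics/top0.png");a1=cv2.imread("pics/t3.png")
cv2.imwrite("pics/c_top3.png",cv2.resize(a1[125:240,270:390],None,fx=5,fy=5,interpolation=cv2.INTER_CUBIC))
E
```

```text
[ 0.40662344 -0.29899593  0.20469653] [0.57850916 0.35980588 0.28151267]
```

View pics/c_top3.png

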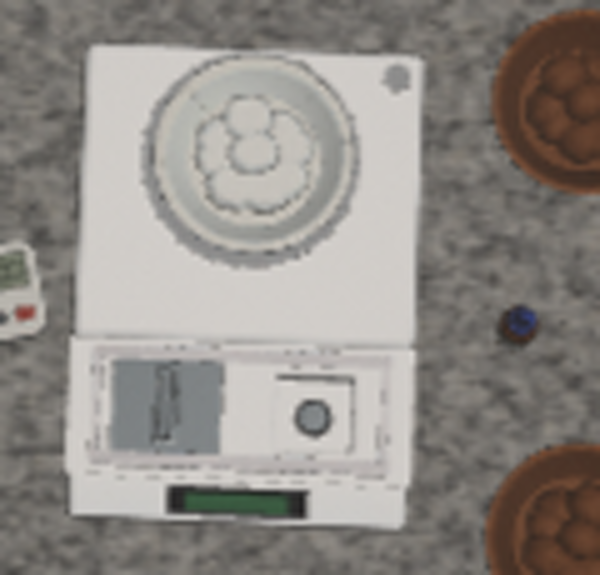

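The crop shows the shutter at (166,406), 16 crop px (about 10 mm) further home than at the start. The balance, dish, timer and dropper are at the same pixels as before.

```bash
python3 -c "
from bench import *
print(job_done())"
```

```text
the job is handed in; nothing more can be done
None
```

I tared the balance as asked and handed the job in. It took about 18 s on the robot clock, with the gripper clear of everything.

- **Opening:** I pushed the shutter open by its rib with the shut fingertips, using about 2 N. It ended at about 0.08 m, and the picture showed the round well and tare key clear.
- **Key press:** I met the tare key at a height of about 44 mm and pressed it until it stopped moving at 38.9 mm, which is 5 mm of travel. The force there rose to 13.7 N, well past the 4.2 N needed. I then lifted off.
- **Closing:** I pushed the shutter back to its stop. At the end the force rose to 7.2 N while the fingers moved only 0.1 mm.

**Last checks:** In the final top view the shutter is about 10 mm further home than at the start, which agrees with the roughly 9 mm opening I measured then. The balance, dish, timer and dropper show at the same pixels as before.

- **Disagreements:** The shutter's stop came about 3 mm further along than I had predicted, which is within calibration and finger-thickness error. The two camera views of the tare key differed by about 5 mm, so I used their mean, and it fitted.
- **Not checked:** With the shutter closed I could not see the key come back up, so I rely on its spring for that. I did not check the marker, bottle, tape and tip box in the final view.

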